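Shut and latch the gate of the loaded stock bay

TASK

The stock bay on the packing bench is full and its gate stands ajar. Lift the gravity latch bar over the catch on the post, swing the gate gently home against its rubber buffer and let the bar all the way down behind the catch, so that the gate stays shut and latched by itself when you let go. Do not slam or force the gate or the bar against the post, and leave the things lying around the bay where they are.

Things in the scene. Friction and masses are not known exactly. Their poses are not given: they have to be found in the camera images.
- bay: Fixed timber stock bay, 400 mm wide, 370 deep, posts 215 high, full of incense bundles (tops 145 mm over the bench). Origin on the bench, midway across the gate opening, in the mid-plane of the shut gate (angle 0). x into the bay, away from whoever stands before the gate; y to the hinge post. Hinge axis at y = +150 mm; latch post y = -155 to -200 mm, its front at x = 0.
- catch_mid (a point): On the bay, middle setting of the strike: point of the catch's horn facing the post, at its top (197 mm up). The horn is an upright 12 mm round steel pin before the latch post, its axis 6 mm from this point towards -x, on a seat below. The strike, a dark steel plate in slotted holes, carries catch and buffer: set by hand up to 9 mm in or out (bay x), not measured: feel it.
- buffer_mid (a point): On the bay, middle setting of the strike: tip of the free rubber buffer, a 16 mm plug facing the back of the gate's latch stile, 128 mm up, 287 mm from the hinge axis. Spring rate 5 N per mm. It touches the gate 0.4 to 1.6 mm before the latched position; pushing to 11 N there (13 N at the knob) is right; over 20 N on post, catch and buffer together is forcing.
- gate: Slatted timber gate, 297 mm wide, 18 thick, from 40 to 205 mm above the bench, 0.9 kg. Origin on the hinge axis at bench height; the leaf runs from there to its own -y; its own x is its normal, into the bay when shut. It stays where it is left (hinge friction 0.12 N m).
- gate_hinge (a joint): Gate angle in rad: 0 is parallel to the bay's front, grows as the gate opens towards the robot; starts at 0.35 to 0.75. Latched it reads -0.03 to 0.03 by the strike's setting, the bar bearing on the horn's inner side, kept there by the buffer (2 to 8 N). The gate must go about 1 mm further in than that for the bar to drop behind the horn.
- bar_pivot (a joint): Latch bar angle in rad: 0 is level, on its peg on the gate (also when fully down behind the catch); grows to 0.6 as the bar is lifted. Above about 0.17 the bar's underside clears the horn. It falls by its weight (about 3 N at the knob), but while the buffer presses it on the horn friction can hold it up: lower it while pushing the gate in.
- bar_hub (a point): Pivot of the latch bar on the gate's front, in gate axes at (-18, -120, 180) mm; axis along the gate's x. The bar is flat steel, 250 x 25 x 6 mm, running along the gate from 20 mm on the hinge side of the pivot to 230 mm on the other, past the gate's edge. Level, its underside is 167.5 mm above the bench.
- knob (a point): Centre of the black 28 mm ball knob that stands on the latch bar on a lug and stem, the place to hold it (pinch from above). With the bar level it is 115 mm from the pivot towards the latch post and 65 mm above it: 245 mm above the bench, 40 mm above the gate's top. It turns with the bar about the pivot.
- loose_bundle_mid (a point): Bystander: centre of an incense bundle lying on the bench, 280 mm long, 64 mm thick.
- tape_roll: Bystander: upright-axis paper tape roll, 96 mm across, 45 mm high, origin under its centre.
- tin_cup: Bystander: metal cup, 76 mm across, 85 mm high, origin under its centre.
- band_block: Bystander: dark wooden block 110 x 50 x 30 mm, origin under its centre.

How it is judged:
By the outcome, as a careful person would: the job done as asked, in the order asked, and still so for the second after the job is handed in, with the robot touching nothing.
It also fails if it takes over 64 s, if anything falls off the work surface, if the arm or the gripper's body presses on something with over 40 N, if the wrist force passes 120 N, or if a joint passes its speed limit or range.

ROBOT

A 6-joint arm with a two-finger parallel gripper is mounted at the origin on the work surface. World frame = base frame: x ahead of the robot, y to its left, z up, the work surface at z = 0. Lengths are in m, angles in degrees, forces in N, time in s.
With the tool pointing down it reaches from about 0.325 to 0.775 m from the base axis. Payload 9.3 kg.
Tool frame: the origin (TCP) lies at the very end of the fingers, on their centre line; the grasp point (between the pads) lies 19 mm behind it; y points along the fingers, z is the direction in which the jaws open and shut, and the axes are right-handed (so a half turn about y gives the same grasp; the last joint's range is limited). The gripper opens to 85 mm and grips with 20 to 120 N. Pads are 22 mm wide; open, the fingers measure 114 mm over their backs; the gripper's body (76 mm by 85 mm) begins 54 mm behind the grasp point. The pads swing forward as they close: fully open they stand 13 mm farther back than shut.
Start: joints at [-75.035, 14.817, 1.232, 76.415, 0, 81.257], TCP at [0.221, -0.504, 0.231] pointing down, gripper open.
Joint ranges: [-174.27, 174.27], [-52.1, 104.24], [-59.71, 78.15], [-110.17, 111.67], [-87.03, 83.33], [-180, 180]. Speed limits (degrees/s): [127.2, 127.2, 159.86, 180, 180, 180].

INTERFACE

Orientations are given as a 3x3 rotation matrix whose columns are the frame's x, y, z axes.
In Python, from workcell import ctrl gives the robot as it stands. The module is installed in compiled form; this text tells all that it offers.
- The arm moves only by the tool play_rows, never from a script. Its argument "commands" is text: rows parted by semicolons, each of 4 numbers parted by spaces: the shift along the tool's x, y, z normalised to -1 to 1, where 1 is 750 mm, then the turn about the tool's y normalised to -1 to 1, where 1 is 60 degrees. In form: x y z spin; .... A call has 1 to 12 rows; each row is the pose to reach, as a shift and turn from the pose commanded when the call began, along the tool's axes at that moment; what a row does not reach only later rows make up. A row lasts 1/8 s, in which the tool goes at most 62.5 mm and 10.7 degrees, less where a joint would pass 70% of its speed; a pose out of reach is approached as far as the arm can. A call with a number of a shift or a turn outside -1 to 1 is refused whole. A call with a gripper value outside its range is refused whole. "grip" is the gripper command: -1 is shut, 1 is fully open, values between are in proportion, set as the call begins (left out, the last holds). The fingers move at their own pace and stop on an object; "grip_force" is the grip in N (left out, the last holds). Time passes only in rows, so rows that repeat a pose let the fingers close. It gives the time, the measured TCP pose, the force and the opening at its end, in the units of the state.
- ctrl.sense(): the state, without advancing time (a new reading comes with each control period).
- ctrl.read_camera(name): name is "scene" or "top"; returns a dict with "pixels" (384x512x3 uint8, red, green, blue), "camera_matrix" (3x3 intrinsics, pixels), "T" (4x4, takes a point from camera to world coordinates). Camera axes: x right, y down, z forward; pixel columns grow to the right and rows downward; lengths in m; the calibration is good to about 2 mm. A picture is of the moment at which its call begins. There is no depth.
- ctrl.close_job(): hands the job in, once; it reports no verdict.
The state is a dict: "clock": time; "qpos": joint angles; "joint_vel": joint speeds; "effort": joint torques, N m; "position": TCP position; "tool_rot": TCP orientation; "force": force on the tool from outside, world axes, zero at the start; "ft_torque": the same for the moment, N m; "gripper_width": finger opening in m.
Only numpy, scipy, OpenCV 4.12 (cv2) and the standard library are available. Lean on these libraries where they do the work, as an engineer would, in place of code of your own. Each camera call takes 0.05 s, during which the arm holds its last target.

## Working session

There is one attempt and no reset: what is moved stays moved. The work goes in short steps, Python scripts to look and compute and a tool call to move; the robot and the scene stay as the last step left them, time stands still between calls to the robot, and variables do not carry over. Pictures are saved under pics/ and viewed, and the job is handed in when it is done.

Besides the shell and the picture viewer there is one more tool, called after "Emit:" as name(argument=value, ...), one argument or row to a line, values as JSON. play_rows: Moves the arm, as the interface text tells. Scaled input: -1 to 1 covers 750 mm each way for a shift and 60 degrees each way for a turn. Its arguments: {"type":"object","properties":{"commands":{"type":"string"},"grip":{"type":"number"},"grip_force":{"type":"number"}},"required":["commands"]}

```bash
mkdir -p pics; python3 - <<'E'
from workcell import ctrl
import cv2,numpy as np
s=ctrl.sense()
for k,v in s.items(): print(k,np.round(v,4).tolist())
for n in("scene","top"):
    c=ctrl.read_camera(n); cv2.imwrite(f"pics/{n}0.png",c["pixels"][:,:,::-1]); print(n,c["camera_matrix"].tolist(),np.round(c["T"],4).tolist())
E
```

```text
clock 0.0
qpos [-75.0353, 14.8515, 1.1887, 76.4149, -0.001, 81.2593]
joint_vel [0.1084, 0.0935, -0.0047, -0.0329, -0.0243, -0.0438]
effort [-0.0015, -55.564, 34.4524, 0.0133, -0.0004, -0.0]
position [0.2211, -0.5033, 0.2307]
tool_rot [[-0.9156, -0.0004, 0.402], [-0.402, 0.0013, -0.9156], [-0.0002, -1.0, -0.0013]]
force [-0.2259, -0.2809, -0.0808]
ft_torque [0.016, 0.0074, -0.0669]
gripper_width 0.0854
scene [[365.6499130147847, 0.0, 258.337272414408], [0.0, 365.6499130147847, 188.4559903228574], [0.0, 0.0, 1.0]] [[-0.7155, 0.5986, -0.3601, 0.8781], [0.6986, 0.6101, -0.3739, 0.4005], [-0.0041, -0.519, -0.8547, 1.0153], [0.0, 0.0, 0.0, 1.0]]
top [[469.4591530789188, 0.0, 257.2587558731271], [0.0, 469.4591530789188, 200.28629104622328], [0.0, 0.0, 1.0]] [[0.0263, -0.9947, 0.0991, 0.3824], [-0.9995, -0.0278, -0.0143, 0.0192], [0.017, -0.0987, -0.995, 1.4879], [0.0, 0.0, 0.0, 1.0]]
```

View pics/scene0.png

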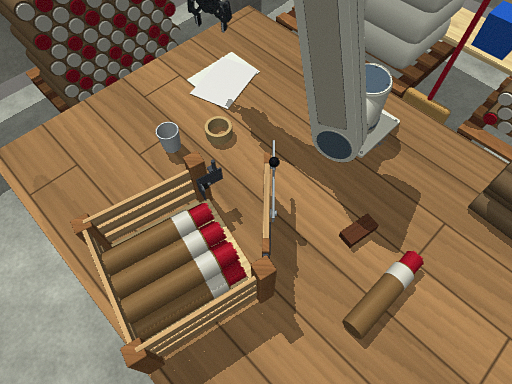

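View pics/top0.png

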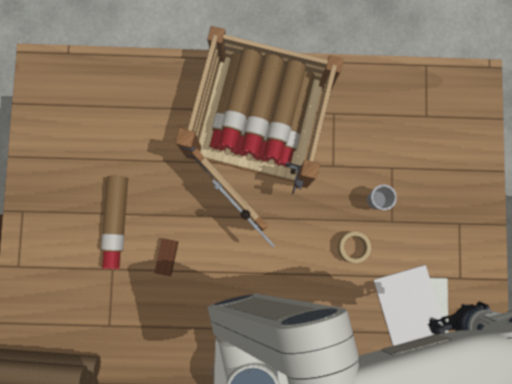

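The scene view shows the bay at lower left, with the hinge post near (263,278), the latch post near (197,165), and the knob at (274,161). In the top view the knob is near (245,214), the hinge post near (187,138), and the latch post near (311,170). I'll zoom in next.

```bash
python3 - <<'E'
import cv2
a=cv2.imread("pics/top0.png")[20:255,165:345]; cv2.imwrite("pics/topz.png",cv2.resize(a,None,fx=2.5*1,fy=2.5,interpolation=cv2.INTER_CUBIC))
a=cv2.imread("pics/scene0.png")[130:310,170:300]; cv2.imwrite("pics/scenez.png",cv2.resize(a,None,fx=3.3,fy=3.3,interpolation=cv2.INTER_CUBIC))
E
```

```text
(no output)
```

View pics/topz.png

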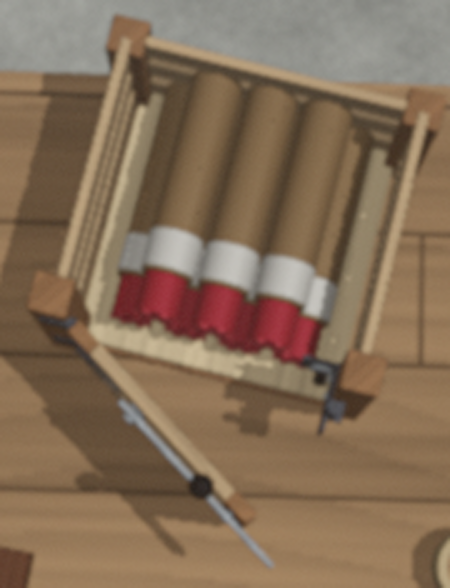

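View pics/scenez.png

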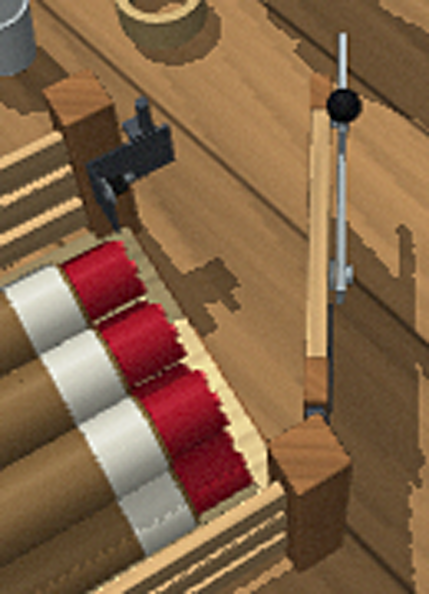

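```bash
cat > h.py <<'E'
import numpy as np,cv2
from workcell import ctrl
def grab(n,f=None):
    c=ctrl.read_camera(n)
    if f: cv2.imwrite(f,c["pixels"][:,:,::-1])
    return c
def ray(c,u,v):
    d=np.linalg.inv(c["camera_matrix"])@[u,v,1.]; T=np.array(c["T"]); d=T[:3,:3]@d
    return T[:3,3],d/np.linalg.norm(d)
def plane(c,uv,z):
    o,d=ray(c,*uv); return o+d*(z-o[2])/d[2]
def tri(c1,p1,c2,p2):
    o1,d1=ray(c1,*p1);o2,d2=ray(c2,*p2)
    A=np.stack([d1,-d2],1); t=np.linalg.lstsq(A,o2-o1,rcond=None)[0]
    a=o1+t[0]*d1;b=o2+t[1]*d2; return (a+b)/2,np.linalg.norm(a-b)
def proj(c,P):
    T=np.linalg.inv(np.array(c["T"])); q=c["camera_matrix"]@(T[:3,:3]@np.array(P)+T[:3,3]); return q[:2]/q[2]
def blob(c,roi,thr=60):
    x0,y0,x1,y1=roi; p=c["pixels"][y0:y1,x0:x1].max(2)
    n,l,st,ce=cv2.connectedComponentsWithStats((p<thr).astype(np.uint8))
    return [(ce[i]+[x0,y0],st[i]) for i in range(1,n) if st[i,4]>8]
E
python3 - <<'E'
from h import *
t=grab("top");s=grab("scene")
kt=blob(t,(225,195,265,235),45);ks=blob(s,(262,150,288,175),45);print(kt,ks)
k,e=tri(t,kt[0][0],s,ks[0][0]);print("knob",k,e)
hsv=cv2.cvtColor(t["pixels"],cv2.COLOR_RGB2HSV)
for n,p in dict(H=(186,137),L=(309,168),BL=(216,33),BR=(335,63)).items():
    print(n,t["pixels"][p[1],p[0]],plane(t,p,.215).round(4))
E
```

```text
[(array([244.125 , 213.3125]), array([17, 16,  7,  7, 16], dtype=int32))] [(array([273.5625, 161.625 ]), array([ 7,  7, 10, 10, 80], dtype=int32))]
knob [0.47050215 0.03495618 0.24822685] 0.000700852886586518
H [142 105  74] [0.6788 0.2018 0.215 ]
L [141 104  73] [ 0.6023 -0.1389  0.215 ]
BL [140 105  77] [0.9799 0.1297 0.215 ]
BR [142 107  76] [ 0.9035 -0.2076  0.215 ]
```

```bash
python3 - <<'E'
from h import *
t=grab("top");s=grab("scene")
for thr in(45,60,75,90):
  a=blob(t,(230,200,260,228),thr);b=blob(s,(262,150,288,175),thr)
  print(thr,[(x[0].round(1),x[1][2:]) for x in a],[(x[0].round(1),x[1][2:]) for x in b])
for n,p in dict(H=(186,137),L=(309,168),BL=(216,33),BR=(335,63)).items():
    img=t["pixels"].copy(); m=np.zeros((386,514),np.uint8)
    cv2.floodFill(img,m,p,(255,0,255),(9,9,9),(9,9,9),cv2.FLOODFILL_FIXED_RANGE)
    m=m[1:-1,1:-1]; ct=max(cv2.findContours(m,0,2)[0],key=len)
    r=cv2.minAreaRect(ct); print(n,m.sum(),r,plane(t,r[0],.215).round(4), [plane(t,q,.215)[:2].round(4).tolist() for q in cv2.boxPoints(r)])
E
```

```text
45 [(array([244.2, 214. ]), array([ 7,  7, 20], dtype=int32))] [(array([273.5, 161.6]), array([10, 10, 82], dtype=int32))]
60 [(array([244.6, 214.3]), array([ 8,  9, 55], dtype=int32))] [(array([273.6, 161.6]), array([10, 11, 85], dtype=int32))]
75 [(array([244.5, 214.4]), array([10, 10, 70], dtype=int32))] [(array([281.2, 155.7]), array([13, 12, 20], dtype=int32)), (array([273.6, 161.7]), array([10, 11, 87], dtype=int32))]
90 [(array([242.2, 215. ]), array([ 20,  11, 107], dtype=int32))] [(array([281. , 155.5]), array([13, 12, 30], dtype=int32)), (array([273.7, 161.9]), array([11, 12, 98], dtype=int32))]
H 206 ((185.14707946777344, 136.91177368164062), (14.794672966003418, 14.794672966003418), 14.03624439239502) [0.679  0.2041 0.215 ] [[0.6632, 0.2281], [0.7037, 0.22], [0.6949, 0.1801], [0.6543, 0.1883]]
L 244 ((316.62994384765625, 169.70729064941406), (27.013084411621094, 18.607316970825195), 6.581944942474365) [ 0.5982 -0.16    0.215 ] [[0.5757, -0.1205], [0.6272, -0.1255], [0.6208, -0.1997], [0.5692, -0.1944]]
BL 141 ((216.03775024414062, 33.86792755126953), (13.736054420471191, 12.637170791625977), 15.945395469665527) [0.9773 0.1295 0.215 ] [[0.9643, 0.1525], [1.0003, 0.1441], [0.9905, 0.1064], [0.9545, 0.115]]
BR 2103 ((375.86029052734375, 85.70777893066406), (102.7289810180664, 49.428924560546875), 7.35237979888916) [ 0.8413 -0.3232  0.215 ] [[0.7849, -0.1718], [0.9272, -0.1878], [0.8984, -0.4764], [0.7563, -0.4572]]
```

```bash
python3 - <<'E'
from h import *
t=grab("top")
p=t["pixels"][:,:,::-1]
a=cv2.resize(p[125:205,275:345],None,fx=7,fy=7,interpolation=cv2.INTER_CUBIC)
b=cv2.resize(p[120:200,172:242],None,fx=7,fy=7,interpolation=cv2.INTER_CUBIC)[:, :300]
for i in range(0,490,70):
  cv2.putText(a,str(275+i//7),(i,10),0,.35,(0,0,255));cv2.line(a,(i,12),(i,18),(0,0,255))
  cv2.putText(b,str(172+i//7),(i,10),0,.35,(0,0,255))
  cv2.putText(a,str(125+i//7),(0,i+4),0,.35,(0,255,0)); cv2.putText(b,str(120+i//7),(0,i+4),0,.35,(0,255,0))
cv2.imwrite("pics/posts.png",np.hstack([a,b]))
E
```

```text
(no output)
```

View pics/posts.png

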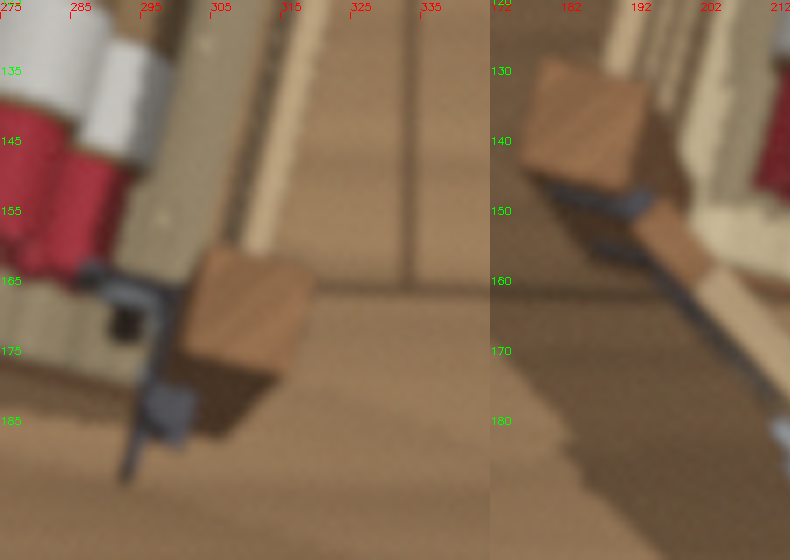

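```bash
cat >> h.py <<'E'
def bay():
    import json; d=json.load(open("bay.json")); return np.array(d["o"]),d["th"]
E
python3 - <<'E'
from h import *; import json
t=grab("top");s=grab("scene")
H=plane(t,(184.9,137.1),.215);L=plane(t,(309.6,169.2),.215);BL=plane(t,(216,33.9),.215)
v=(H-L)[:2];print(H,L,np.linalg.norm(v),np.linalg.norm((BL-H)[:2]))
th1=np.arctan2(-v[0],v[1]); w=(BL-H)[:2]; th2=np.arctan2(w[1],w[0]);print(np.degrees([th1,th2]))
th=(th1+th2)/2; ex=np.array([np.cos(th),np.sin(th)]);ey=np.array([-ex[1],ex[0]])
o=(H+L)[:2]/2-.0225*ex; print("origin",o)
hinge=o+.15*ey; 
k,e=tri(t,(244.55,214.35),s,(273.6,161.65));print("knob",k,e)
r=k[:2]-hinge; print("radius",np.linalg.norm(r),"exp .2357")
# gate frame: knob at (-18,-235): direction -
b=np.array([r@ex,r@ey]); g=np.arctan2(b[1],b[0])-np.arctan2(-.235,-.018); print("gate angle(signed)",g, "bay knob",b+[0,.15])
json.dump(dict(o=o.tolist(),th=th),open("bay.json","w"))
B=lambda x,y,z:[*(o+x*ex+y*ey),z]
for n,P in dict(catch=B(0,0,.197)).items(): pass
for n,q in dict(buf=(292,170.5),pin=(298,180)).items():
    P=plane(t,q,.197 if n=="pin" else .128); d=P[:2]-o; print(n,P,d@ex,d@ey)
print(tri(t,(293,170.5),s,(0,0)) if 0 else "")
E
```

```text
[0.67844708 0.20478203 0.215     ] [ 0.59901806 -0.14063417  0.215     ] 0.3544309814005035 0.3081115309837148
[-12.95013305 -14.11939801]
origin [0.61685743 0.03733973]
knob [0.46826124 0.0335351  0.24442462] 0.001381635304563714
radius 0.23693463448404986 exp .2357
gate angle(signed) -0.574557804315077 bay knob [-0.14357897 -0.03847573]
buf [ 0.60846009 -0.09990569  0.128     ] 0.023956146074491105 -0.13539912633125725
pin [ 0.57077618 -0.11106141  0.197     ] -0.010070384685782327 -0.15506440280699138
```

```bash
cat >> h.py <<'E'
def knob(g,b,off=(0,0,0)):
    o,th=bay(); R2=lambda a:np.array([[np.cos(a),-np.sin(a)],[np.sin(a),np.cos(a)]])
    y=-.120-(.115*np.cos(b)-.065*np.sin(b)); z=.18+.065*np.cos(b)+.115*np.sin(b)
    p=np.array([0,.15])+R2(-g)@[-.018,y]
    return np.array([*(o+R2(th)@p),z])+off, np.degrees(th-g)
def to(P,yaw,n="",s=None):
    s=s or ctrl.sense(); R=np.array(s["tool_rot"]); d=R.T@(np.array(P)-s["position"])
    cy=np.degrees(np.arctan2(R[1,2],R[0,2])); sp=-(yaw-cy)
    print(n,"xyz/spin units",(d/.75).round(4),round(sp/60,4),"| mm",(d*1000).round(1),"deg",round(sp,1))
E
python3 - <<'E'
from h import *
k,y=knob(.5746,0);print(k,y)
s=ctrl.sense()
to([.2211,-.5033,.31],-66.3,"up",s)
to(k+[0,0,.05],y,"above",s)
to(k-[0,0,.019],y,"grasp",s)
E
```

```text
[0.46922124 0.03432991 0.245     ] -46.45692043834805
up xyz/spin units [-1.00e-04 -1.05e-01 -4.00e-04] 0.0001 | mm [ -0.1 -78.7  -0.3] deg 0.0
above xyz/spin units [-0.5912 -0.085  -0.5237] -0.3306 | mm [-443.4  -63.7 -392.8] deg -19.8
grasp xyz/spin units [-0.5912  0.007  -0.5237] -0.3306 | mm [-443.4    5.3 -392.8] deg -19.8
```

Emit:
play_rows(
  commands="0 -0.06 0 0; 0 -0.105 0 0; -0.05 -0.105 -0.045 -0.03; -0.11 -0.105 -0.1 -0.06; -0.17 -0.105 -0.15 -0.1; -0.23 -0.105 -0.205 -0.13; -0.29 -0.105 -0.26 -0.16; -0.35 -0.105 -0.31 -0.2; -0.41 -0.105 -0.365 -0.23; -0.47 -0.105 -0.42 -0.27; -0.53 -0.105 -0.47 -0.3; -0.57 -0.105 -0.505 -0.32",
  grip=0.3,
)

```text
clock: 1.95
position: [0.4608, 0.0175, 0.3101]
tool_rot: [[-0.731, 0.0, 0.683], [-0.683, 0.0, -0.731], [-0.0, -1.0, 0.0]]
force: [-0.7, -0.3, -0.1]
gripper_width: 0.0558
```

Emit:
play_rows(
  commands="-0.02 0 -0.018 -0.01; -0.02 0 -0.018 -0.01; -0.02 0 -0.018 -0.01; -0.02 0 -0.018 -0.01",
)

```text
clock: 2.45
position: [0.462, 0.0344, 0.3101]
tool_rot: [[-0.726, 0.0, 0.687], [-0.687, -0.0, -0.726], [-0.0, -1.0, 0.0]]
force: [-0.0, 0.7, -0.6]
gripper_width: 0.0556
```

```bash
python3 - <<'E'
from h import *
s=ctrl.sense();print(s["clock"],s["position"],s["qpos"],s["force"],s["gripper_width"])
k,y=knob(.5746,0)
to(k+[0,0,.05],y,"above",s)
to(k-[0,0,.019],y,"grasp",s)
c=grab("scene");a=c["pixels"][110:260,200:350,::-1];cv2.imwrite("pics/s2.png",cv2.resize(a,None,fx=3.5,fy=3.5,interpolation=cv2.INTER_CUBIC))
E
```

```text
2.45 [0.46196936 0.03438343 0.31013009] [-6.13585584e+00  5.51502597e+00  8.82712212e-01  8.53569848e+01
 -6.87180158e-03  1.30432772e+02] [-0.0101845   0.70274319 -0.61785387] 0.05562142794497326
above xyz/spin units [-0.007   0.0202  0.0067] -0.0019 | mm [-5.2 15.1  5. ] deg -0.1
grasp xyz/spin units [-0.007   0.1122  0.0067] -0.0019 | mm [-5.2 84.1  5. ] deg -0.1
```

View pics/s2.png

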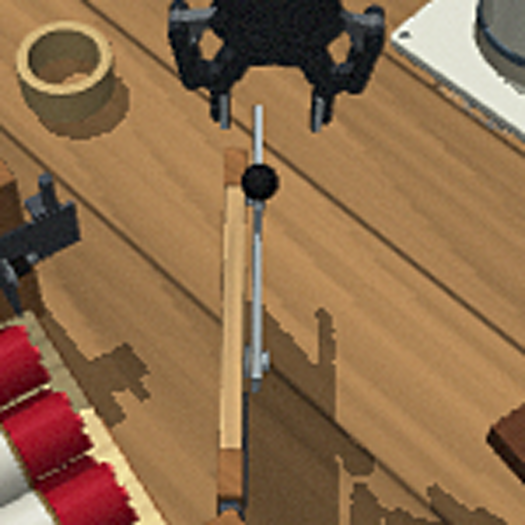

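The fingers stand square above the knob, which is at crop pixel (260,180), and straddle the bar. I'll centre over it and descend.

Emit:
play_rows(
  commands="-0.007 0.01 0.006 0; -0.007 0.02 0.006 0; -0.007 0.04 0.006 0; -0.007 0.06 0.006 0; -0.007 0.08 0.006 0; -0.007 0.095 0.006 0; -0.007 0.108 0.006 0; -0.007 0.114 0.006 0; -0.007 0.114 0.006 0; -0.007 0.114 0.006 0",
)

```text
clock: 3.75
position: [0.4692, 0.0355, 0.2249]
tool_rot: [[-0.725, 0.001, 0.688], [-0.688, -0.0, -0.725], [-0.0, -1.0, 0.0]]
force: [0.6, 0.2, -0.4]
gripper_width: 0.0554
```

```bash
python3 - <<'E'
from h import *
s=ctrl.sense();print(s["clock"],s["position"],s["force"],s["gripper_width"])
k,y=knob(.5746,0)
to(k-[0,0,.019],y,"grasp",s)
for n in("scene","top"):
  c=grab(n);u=proj(c,k).astype(int);a=c["pixels"][u[1]-60:u[1]+60,u[0]-60:u[0]+60,::-1];cv2.imwrite(f"pics/{n}3.png",cv2.resize(a,None,fx=3.3,fy=3.3,interpolation=cv2.INTER_CUBIC))
cv2.imwrite("pics/c3.png",np.hstack([cv2.imread("pics/scene3.png"),cv2.imread("pics/top3.png")]))
E
```

```text
3.75 [0.46918476 0.0355096  0.2248887 ] [ 0.60884354  0.19097501 -0.42782442] 0.055398022750757975
grasp xyz/spin units [ 0.001  -0.0015  0.0012] -0.0006 | mm [ 0.8 -1.1  0.9] deg -0.0
```

View pics/c3.png

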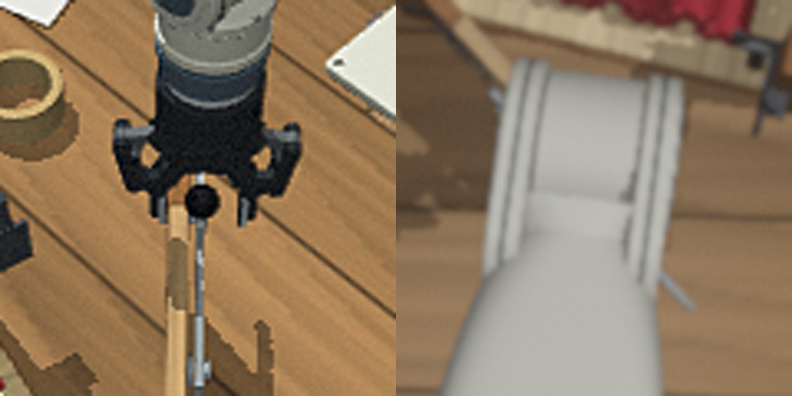

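The knob is centred between the pads at crop pixel (203,203). I'll close on it gently.

Emit:
play_rows(
  commands="0 0 0 0; 0 0 0 0; 0 0 0 0; 0 0 0 0; 0 0 0 0; 0 0 0 0; 0 0 0 0",
  grip=-1,
  grip_force=25,
)

```text
clock: 4.72
position: [0.4691, 0.0355, 0.2248]
tool_rot: [[-0.725, 0.001, 0.688], [-0.688, -0.0, -0.725], [-0.0, -1.0, 0.0]]
force: [-1.0, -0.8, 4.8]
gripper_width: 0.026
```

```bash
python3 - <<'E'
from h import *
s=ctrl.sense();print(s["clock"],s["position"],s["force"],s["gripper_width"])
off=s["position"]-(knob(.5746,0)[0]-[0,0,.019])
print(off)
for b in(.1,.2,.3):
  k,y=knob(.5746,b); to(k-[0,0,.019]+off,y,b,s)
E
```

```text
4.725 [0.46912779 0.03550669 0.22479193] [-0.98830732 -0.81025167  4.78491822] 0.025990847719760055
[-9.34424724e-05  1.17677447e-03 -1.20807320e-03]
0.1 xyz/spin units [-0.0094 -0.0149  0.    ] -0.0006 | mm [ -7.1 -11.2   0. ] deg -0.0
0.2 xyz/spin units [-0.0203 -0.0287  0.    ] -0.0006 | mm [-15.2 -21.5   0. ] deg -0.0
0.3 xyz/spin units [-0.0325 -0.0414 -0.    ] -0.0006 | mm [-24.4 -31.1  -0. ] deg -0.0
```

Emit:
play_rows(
  commands="-0.002 -0.004 0 0; -0.0045 -0.0075 0 0; -0.007 -0.011 0 0; -0.0094 -0.015 0 0; -0.0094 -0.015 0 0; -0.0094 -0.015 0 0",
)

```text
clock: 5.48
position: [0.474, 0.0404, 0.2357]
tool_rot: [[-0.725, -0.0, 0.689], [-0.689, -0.0, -0.725], [0.0, -1.0, -0.0]]
force: [-3.3, -1.0, -1.9]
gripper_width: 0.0265
```

Emit:
play_rows(
  commands="-0.003 -0.0035 0 0; -0.0055 -0.007 0 0; -0.008 -0.0105 0 0; -0.011 -0.0138 0 0; -0.0135 -0.017 0 0; -0.017 -0.0205 0 0; -0.0205 -0.024 0 0; -0.0205 -0.024 0 0",
)

```text
clock: 6.48
position: [0.4855, 0.0511, 0.254]
tool_rot: [[-0.725, 0.0, 0.689], [-0.689, -0.0, -0.725], [-0.0, -1.0, 0.0]]
force: [-0.7, -0.4, -3.1]
gripper_width: 0.0263
```

```bash
python3 - <<'E'
from h import *
s=ctrl.sense();print(s["clock"],s["position"],s["force"],s["ft_torque"],s["gripper_width"])
c=grab("scene");a=c["pixels"][90:290,180:340,::-1];cv2.imwrite("pics/s4.png",cv2.resize(a,None,fx=3,fy=3,interpolation=cv2.INTER_CUBIC))
E
```

```text
6.475 [0.48547215 0.05110333 0.25396415] [-0.67679955 -0.40283817 -3.07865298] [-0.15926376  0.24793978  0.03782662] 0.026347431253750296
```

View pics/s4.png

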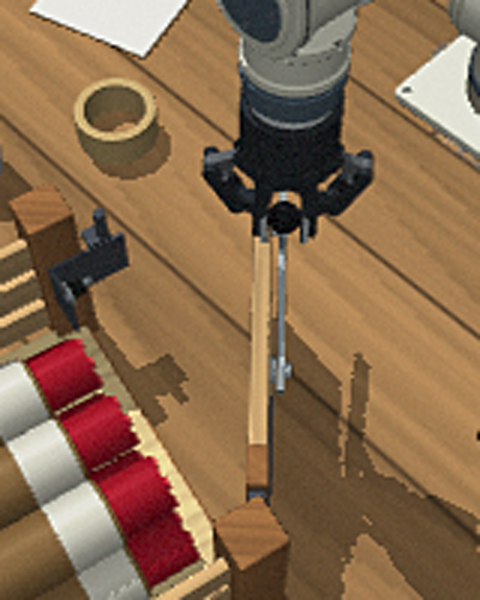

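```bash
python3 - <<'E'
from h import *
s=ctrl.sense()
k0,y0=knob(.5746,.28); off=s["position"]-k0; print(off)
for g in np.arange(.5546,.07,-.04):
  k,y=knob(g,.28); to(k+off,y,round(g,3),s)
E
```

```text
[-0.00010712  0.00120326 -0.02042539]
0.555 xyz/spin units [0.0004 0.     0.0057] -0.0196 | mm [0.3 0.  4.3] deg -1.2
0.515 xyz/spin units [0.0009 0.     0.017 ] -0.0578 | mm [ 0.7  0.  12.8] deg -3.5
0.475 xyz/spin units [0.001  0.     0.0284] -0.096 | mm [ 0.7  0.  21.3] deg -5.8
0.435 xyz/spin units [0.0006 0.     0.0398] -0.1342 | mm [ 0.4  0.  29.8] deg -8.0
0.395 xyz/spin units [-0.0003  0.      0.0511] -0.1724 | mm [-0.2  0.  38.3] deg -10.3
0.355 xyz/spin units [-0.0016  0.      0.0624] -0.2105 | mm [-1.2  0.  46.8] deg -12.6
0.315 xyz/spin units [-0.0034  0.      0.0737] -0.2487 | mm [-2.5  0.  55.2] deg -14.9
0.275 xyz/spin units [-0.0056  0.      0.0848] -0.2869 | mm [-4.2  0.  63.6] deg -17.2
0.235 xyz/spin units [-0.0083  0.      0.0959] -0.3251 | mm [-6.2  0.  71.9] deg -19.5
0.195 xyz/spin units [-0.0114  0.      0.1068] -0.3633 | mm [-8.5  0.  80.1] deg -21.8
0.155 xyz/spin units [-0.0149  0.      0.1176] -0.4015 | mm [-11.2   0.   88.2] deg -24.1
0.115 xyz/spin units [-0.0189  0.      0.1283] -0.4397 | mm [-14.2   0.   96.2] deg -26.4
0.075 xyz/spin units [-0.0233  0.      0.1388] -0.4779 | mm [-17.4   0.  104.1] deg -28.7
```

Emit:
play_rows(
  commands="0.0004 0 0.0057 -0.0196; 0.0007 0 0.011 -0.038; 0.0009 0 0.017 -0.058; 0.001 0 0.0227 -0.077; 0.001 0 0.0284 -0.096; 0.0008 0 0.034 -0.115; 0.0006 0 0.0398 -0.134; 0.0002 0 0.0455 -0.153; -0.0003 0 0.0511 -0.172; -0.001 0 0.0568 -0.191; -0.0016 0 0.0624 -0.21; -0.0016 0 0.0624 -0.21",
)

```text
clock: 8.02
position: [0.5187, 0.0177, 0.2536]
tool_rot: [[-0.557, 0.0, 0.83], [-0.83, 0.0, -0.557], [-0.0, -1.0, -0.0]]
force: [2.2, 2.8, -9.3]
gripper_width: 0.0264
```

```bash
python3 - <<'E'
from h import *
s=ctrl.sense();print(s["clock"],s["position"],s["force"],s["gripper_width"])
off=np.array([-.0001,.0012,-.0204])
for g in np.arange(.355,.05,-.02):
  k,y=knob(g,.28); to(k+off,y,round(g,3),s)
E
```

```text
8.025 [0.51869669 0.01773153 0.25360231] [ 2.16624762  2.81855244 -9.25396806] 0.026393765370620527
0.355 xyz/spin units [-0.     -0.0003 -0.0004] -0.0001 | mm [-0.  -0.2 -0.3] deg -0.0
0.335 xyz/spin units [ 0.0004 -0.0003  0.0052] -0.0192 | mm [ 0.3 -0.2  3.9] deg -1.2
0.315 xyz/spin units [ 0.0007 -0.0003  0.0109] -0.0383 | mm [ 0.5 -0.2  8.2] deg -2.3
0.295 xyz/spin units [ 0.0009 -0.0003  0.0166] -0.0574 | mm [ 0.7 -0.2 12.5] deg -3.4
0.275 xyz/spin units [ 0.001  -0.0003  0.0223] -0.0765 | mm [ 0.7 -0.2 16.7] deg -4.6
0.255 xyz/spin units [ 0.0009 -0.0003  0.028 ] -0.0956 | mm [ 0.7 -0.2 21. ] deg -5.7
0.235 xyz/spin units [ 0.0008 -0.0003  0.0337] -0.1147 | mm [ 0.6 -0.2 25.3] deg -6.9
0.215 xyz/spin units [ 0.0005 -0.0003  0.0394] -0.1338 | mm [ 0.4 -0.2 29.5] deg -8.0
0.195 xyz/spin units [ 0.0002 -0.0003  0.045 ] -0.1529 | mm [ 0.1 -0.2 33.8] deg -9.2
0.175 xyz/spin units [-0.0003 -0.0003  0.0507] -0.172 | mm [-0.2 -0.2 38. ] deg -10.3
0.155 xyz/spin units [-0.0009 -0.0003  0.0564] -0.1911 | mm [-0.7 -0.2 42.3] deg -11.5
0.135 xyz/spin units [-0.0016 -0.0003  0.062 ] -0.2102 | mm [-1.2 -0.2 46.5] deg -12.6
0.115 xyz/spin units [-0.0025 -0.0003  0.0676] -0.2293 | mm [-1.8 -0.2 50.7] deg -13.8
0.095 xyz/spin units [-0.0034 -0.0003  0.0732] -0.2484 | mm [-2.5 -0.2 54.9] deg -14.9
0.075 xyz/spin units [-0.0044 -0.0003  0.0788] -0.2675 | mm [-3.3 -0.2 59.1] deg -16.0
0.055 xyz/spin units [-0.0056 -0.0003  0.0844] -0.2866 | mm [-4.2 -0.2 63.3] deg -17.2
```

Emit:
play_rows(
  commands="-0.0005 0 0.0052 -0.019; -0.0003 0 0.011 -0.038; -0.0002 0 0.0166 -0.057; -0.0001 0 0.0223 -0.0765; -0.0002 0 0.028 -0.0956; -0.0003 0 0.0337 -0.1147; -0.0006 0 0.0394 -0.134; -0.0009 0 0.045 -0.153; -0.0014 0 0.0507 -0.172; -0.002 0 0.0564 -0.191; -0.002 0 0.0564 -0.191",
)

```text
clock: 9.4
position: [0.5546, -0.0047, 0.2537]
tool_rot: [[-0.381, 0.0, 0.924], [-0.924, -0.0, -0.381], [0.0, -1.0, 0.0]]
force: [0.3, -0.0, -4.7]
gripper_width: 0.0262
```

```bash
python3 - <<'E'
from h import *
s=ctrl.sense();print(s["clock"],s["position"],s["force"],s["gripper_width"])
off=np.array([-.0001,.0012,-.0204])
for g in np.arange(.155,-.04,-.02):
  k,y=knob(g,.28); to(k+off,y,round(g,3),s)
for n in("scene","top"):
  c=grab(n);k=knob(0,0)[0];u=proj(c,k).astype(int);a=c["pixels"][u[1]-60:u[1]+60,u[0]-60:u[0]+60,::-1];cv2.imwrite(f"pics/{n}5.png",cv2.resize(a,None,fx=3.3,fy=3.3,interpolation=cv2.INTER_CUBIC))
cv2.imwrite("pics/c5.png",np.hstack([cv2.imread("pics/scene5.png"),cv2.imread("pics/top5.png")]))
E
```

```text
9.4 [ 0.554638   -0.00471796  0.25366845] [ 0.28068064 -0.02587299 -4.73033453] 0.026218516701013297
0.155 xyz/spin units [ 0.0009 -0.0002 -0.0003] -0.0001 | mm [ 0.7 -0.2 -0.2] deg -0.0
0.135 xyz/spin units [ 0.0013 -0.0002  0.0054] -0.0192 | mm [ 1.  -0.2  4. ] deg -1.2
0.115 xyz/spin units [ 0.0016 -0.0002  0.0111] -0.0383 | mm [ 1.2 -0.2  8.3] deg -2.3
0.095 xyz/spin units [ 0.0018 -0.0002  0.0167] -0.0574 | mm [ 1.4 -0.2 12.6] deg -3.4
0.075 xyz/spin units [ 0.0019 -0.0002  0.0224] -0.0765 | mm [ 1.4 -0.2 16.8] deg -4.6
0.055 xyz/spin units [ 0.0019 -0.0002  0.0281] -0.0956 | mm [ 1.4 -0.2 21.1] deg -5.7
0.035 xyz/spin units [ 0.0017 -0.0002  0.0338] -0.1147 | mm [ 1.3 -0.2 25.3] deg -6.9
0.015 xyz/spin units [ 0.0015 -0.0002  0.0395] -0.1338 | mm [ 1.1 -0.2 29.6] deg -8.0
-0.005 xyz/spin units [ 0.0011 -0.0002  0.0452] -0.1529 | mm [ 0.8 -0.2 33.9] deg -9.2
-0.025 xyz/spin units [ 0.0006 -0.0002  0.0508] -0.172 | mm [ 0.5 -0.2 38.1] deg -10.3
```

View pics/c5.png

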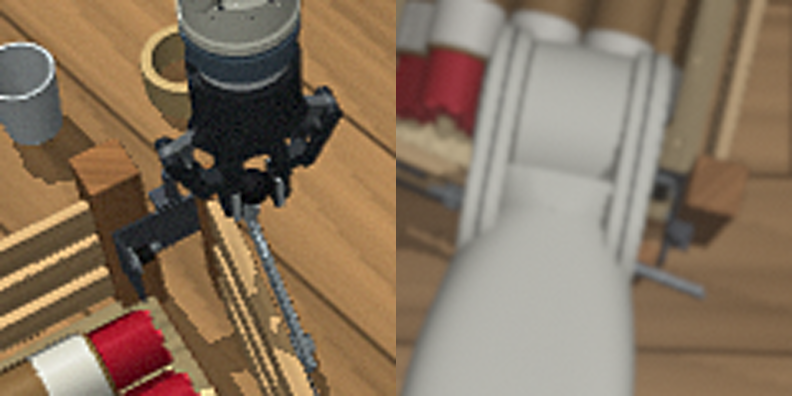

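Emit:
play_rows(
  commands="0.0003 0 0.0054 -0.019; 0.0005 0 0.0095 -0.0325; 0.0006 0 0.0135 -0.046; 0.0008 0 0.017 -0.0575; 0.0009 0 0.02 -0.067; 0.0009 0 0.0225 -0.077; 0.0009 0 0.0225 -0.077",
)

```text
clock: 10.38
position: [0.5698, -0.0116, 0.2537]
tool_rot: [[-0.306, 0.0, 0.952], [-0.952, 0.0, -0.306], [-0.0, -1.0, 0.0]]
force: [0.4, 1.4, -5.6]
gripper_width: 0.0262
```

Emit:
play_rows(
  commands="0.0001 0 0.002 -0.0065; 0.0001 0 0.004 -0.013; 0.0001 0 0.006 -0.02; 0.0001 0 0.006 -0.02",
)

```text
clock: 10.88
position: [0.5741, -0.0131, 0.2538]
tool_rot: [[-0.286, 0.0, 0.958], [-0.958, -0.0, -0.286], [0.0, -1.0, 0.0]]
force: [0.6, 0.2, -4.7]
gripper_width: 0.0263
```

```bash
python3 - <<'E'
from h import *
s=ctrl.sense();print(s["clock"],s["position"],s["force"],s["gripper_width"])
off=np.array([-.0001,.0012,-.0204])
for g in np.arange(.055,-.04,-.01):
  k,y=knob(g,.28); to(k+off,y,round(g,3),s)
E
```

```text
10.875 [ 0.57408747 -0.01314591  0.25381217] [ 0.55769483  0.17889969 -4.6843507 ] 0.02627555577776038
0.055 xyz/spin units [ 0.0014 -0.     -0.0003] 0.0012 | mm [ 1.  -0.  -0.2] deg 0.1
0.045 xyz/spin units [ 0.0016 -0.      0.0025] -0.0083 | mm [ 1.2 -0.   1.9] deg -0.5
0.035 xyz/spin units [ 0.0018 -0.      0.0054] -0.0179 | mm [ 1.3 -0.   4. ] deg -1.1
0.025 xyz/spin units [ 0.002  -0.      0.0082] -0.0274 | mm [ 1.5 -0.   6.2] deg -1.6
0.015 xyz/spin units [ 0.0021 -0.      0.0111] -0.037 | mm [ 1.6 -0.   8.3] deg -2.2
0.005 xyz/spin units [ 0.0022 -0.      0.0139] -0.0465 | mm [ 1.7 -0.  10.4] deg -2.8
-0.005 xyz/spin units [ 0.0023 -0.      0.0168] -0.0561 | mm [ 1.7 -0.  12.6] deg -3.4
-0.015 xyz/spin units [ 0.0024 -0.      0.0196] -0.0656 | mm [ 1.8 -0.  14.7] deg -3.9
-0.025 xyz/spin units [ 0.0024 -0.      0.0224] -0.0752 | mm [ 1.8 -0.  16.8] deg -4.5
-0.035 xyz/spin units [ 0.0024 -0.      0.0253] -0.0847 | mm [ 1.8 -0.  19. ] deg -5.1
```

Emit:
play_rows(
  commands="0.0001 0 0.0015 -0.005; 0.0002 0 0.0028 -0.009; 0.0002 0 0.0028 -0.009",
)

```text
clock: 11.25
position: [0.576, -0.0138, 0.2538]
tool_rot: [[-0.277, 0.0, 0.961], [-0.961, -0.0, -0.277], [0.0, -1.0, 0.0]]
force: [-0.5, 0.3, -4.4]
gripper_width: 0.0263
```

Emit:
play_rows(
  commands="0.0001 0 0.0012 -0.004; 0.0001 0 0.0024 -0.008; 0.0001 0 0.0024 -0.008",
)

```text
clock: 11.62
position: [0.5777, -0.0144, 0.2538]
tool_rot: [[-0.269, 0.0, 0.963], [-0.963, -0.0, -0.269], [0.0, -1.0, 0.0]]
force: [-0.9, 1.0, -3.9]
gripper_width: 0.0266
```

Emit:
play_rows(
  commands="0.0001 0 0.0012 -0.004; 0.0001 0 0.002 -0.007; 0.0001 0 0.002 -0.007",
)

```text
clock: 12.0
position: [0.5791, -0.0149, 0.2538]
tool_rot: [[-0.262, 0.0, 0.965], [-0.965, -0.0, -0.262], [0.0, -1.0, 0.0]]
force: [-0.2, -0.9, -3.5]
gripper_width: 0.0262
```

Emit:
play_rows(
  commands="0 0 0.001 -0.003; 0 0 0.002 -0.0065; 0 0 0.002 -0.0065",
)

```text
clock: 12.38
position: [0.5805, -0.0153, 0.2539]
tool_rot: [[-0.255, 0.0, 0.967], [-0.967, -0.0, -0.255], [0.0, -1.0, 0.0]]
force: [-0.9, -1.4, -3.2]
gripper_width: 0.0259
```

Emit:
play_rows(
  commands="0 0 0.001 -0.003; 0 0 0.002 -0.0065; 0 0 0.002 -0.0065",
)

```text
clock: 12.75
position: [0.582, -0.0157, 0.2539]
tool_rot: [[-0.249, 0.0, 0.969], [-0.969, -0.0, -0.249], [0.0, -1.0, 0.0]]
force: [-1.5, -2.7, -1.6]
gripper_width: 0.0262
```

Emit:
play_rows(
  commands="0 0 0.001 -0.003; 0 0 0.002 -0.0065; 0 0 0.002 -0.0065",
)

```text
clock: 13.12
position: [0.5835, -0.0161, 0.2539]
tool_rot: [[-0.242, 0.0, 0.97], [-0.97, -0.0, -0.242], [0.0, -1.0, 0.0]]
force: [-1.7, -4.0, -1.0]
gripper_width: 0.0262
```

Emit:
play_rows(
  commands="0.0008 0 0.001 -0.003; 0.001 0 0.0015 -0.005; 0.001 0 0.0015 -0.005",
)

```text
clock: 13.5
position: [0.5843, -0.0168, 0.2536]
tool_rot: [[-0.237, -0.0, 0.972], [-0.972, 0.0, -0.237], [-0.0, -1.0, -0.0]]
force: [-1.1, -1.0, -3.2]
gripper_width: 0.0261
```

Emit:
play_rows(
  commands="0.0001 0 0.001 -0.003; 0.0001 0 0.0015 -0.005; 0.0001 0 0.0015 -0.005",
)

```text
clock: 13.88
position: [0.5854, -0.0171, 0.2536]
tool_rot: [[-0.232, -0.0, 0.973], [-0.973, 0.0, -0.232], [-0.0, -1.0, -0.0]]
force: [-1.7, -0.2, -3.2]
gripper_width: 0.0261
```

Emit:
play_rows(
  commands="0 0 0.001 -0.003; 0.0001 0 0.0015 -0.005; 0.0001 0 0.0015 -0.005",
)

```text
clock: 14.25
position: [0.5865, -0.0175, 0.2537]
tool_rot: [[-0.227, -0.0, 0.974], [-0.974, 0.0, -0.227], [-0.0, -1.0, -0.0]]
force: [-0.1, -0.8, -4.0]
gripper_width: 0.0265
```

Emit:
play_rows(
  commands="0 0 0.0007 -0.002; 0.0001 0 0.0013 -0.004; 0.0001 0 0.0013 -0.004",
)

```text
clock: 14.62
position: [0.5874, -0.0178, 0.2537]
tool_rot: [[-0.222, -0.0, 0.975], [-0.975, 0.0, -0.222], [-0.0, -1.0, -0.0]]
force: [-0.1, 0.1, -5.4]
gripper_width: 0.0265
```

```bash
python3 - <<'E'
from h import *
s=ctrl.sense();print(s["clock"],s["position"],s["force"],s["ft_torque"])
off=np.array([-.0001,.0012,-.0204])
for g in (.01,0,-.01,-.02,-.03): k,y=knob(g,.28); to(k+off,y,round(g,3),s)
o,th=bay(); ex=np.array([np.cos(th),np.sin(th)]); print(np.degrees(th))
c=grab("scene");u=proj(c,[*(o+.0*ex),.2]).astype(int);a=c["pixels"][u[1]-75:u[1]+45,u[0]-70:u[0]+70,::-1];cv2.imwrite("pics/s6.png",cv2.resize(a,None,fx=4.5,fy=4.5,interpolation=cv2.INTER_CUBIC))
E
```

```text
14.625 [ 0.58735679 -0.01778864  0.2536736 ] [-0.13669434  0.0965028  -5.39531385] [0.04866423 0.07082677 0.10708791]
0.01 xyz/spin units [ 0.0009 -0.0002 -0.0063] 0.0209 | mm [ 0.7 -0.2 -4.7] deg 1.3
0 xyz/spin units [ 0.0012 -0.0002 -0.0035] 0.0114 | mm [ 0.9 -0.2 -2.6] deg 0.7
-0.01 xyz/spin units [ 0.0014 -0.0002 -0.0006] 0.0018 | mm [ 1.1 -0.2 -0.5] deg 0.1
-0.02 xyz/spin units [ 0.0017 -0.0002  0.0022] -0.0077 | mm [ 1.3 -0.2  1.6] deg -0.5
-0.03 xyz/spin units [ 0.0019 -0.0002  0.005 ] -0.0173 | mm [ 1.4 -0.2  3.8] deg -1.0
-13.534765530130946
```

View pics/s6.png

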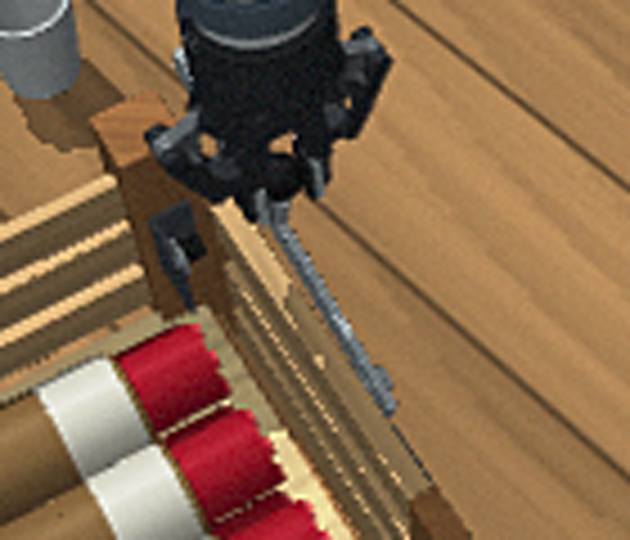

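The gate is nearly flush, with the buffer about a few pixels behind the stile at crop pixel (190,245). There is no contact force yet, so I'll creep on.

Emit:
play_rows(
  commands="0 0 0.0007 -0.002; 0.0001 0 0.0013 -0.004; 0.0001 0 0.0013 -0.004",
)

```text
clock: 15.05
position: [0.588, -0.018, 0.2536]
tool_rot: [[-0.218, -0.001, 0.976], [-0.976, 0.0, -0.218], [-0.0, -1.0, -0.001]]
force: [-1.9, 1.9, -5.0]
gripper_width: 0.0266
```

Emit:
play_rows(
  commands="0 0 0.0007 -0.002; 0.0001 0 0.0013 -0.004; 0.0001 0 0.0013 -0.004",
)

```text
clock: 15.42
position: [0.5885, -0.0183, 0.2536]
tool_rot: [[-0.214, -0.002, 0.977], [-0.977, 0.0, -0.214], [0.0, -1.0, -0.002]]
force: [-6.7, 2.2, -5.8]
gripper_width: 0.0262
```

Buffer contact is felt at about 7 N. I'll push to about 12–13 N at the knob.

Emit:
play_rows(
  commands="-0.0002 0 0.0006 -0.001; -0.0004 0 0.0012 -0.002; -0.0004 0 0.0012 -0.002; -0.0004 0 0.0012 -0.002",
)

```text
clock: 15.92
position: [0.5888, -0.0183, 0.2536]
tool_rot: [[-0.212, -0.003, 0.977], [-0.977, 0.0, -0.212], [0.001, -1.0, -0.003]]
force: [-8.7, 0.9, -3.9]
gripper_width: 0.0261
```

```bash
python3 - <<'E'
from h import *
s=ctrl.sense();R=np.array(s["tool_rot"]);print(s["clock"],s["position"],s["force"],"tool axes",R.T@s["force"],s["ft_torque"])
E
```

```text
15.925 [ 0.58882137 -0.01828268  0.25359891] [-8.71828428  0.941136   -3.8645774 ] tool axes [ 0.92965155  3.8884217  -8.70890929] [0.19096636 1.777051   0.04432407]
```

Emit:
play_rows(
  commands="0 0 0.0008 0; 0 0 0.0016 0; 0 0 0.0016 0; 0 0 0.0016 0",
)

```text
clock: 16.42
position: [0.5892, -0.0185, 0.2535]
tool_rot: [[-0.212, -0.004, 0.977], [-0.977, 0.0, -0.212], [0.001, -1.0, -0.004]]
force: [-12.4, 1.2, -4.3]
gripper_width: 0.026
```

```bash
python3 - <<'E'
from h import *
s=ctrl.sense();R=np.array(s["tool_rot"]);print(s["clock"],s["position"],"tool axes",R.T@s["force"])
g0=-.0165
for b in (.28,.22,.16,.10,.05,0):
  k,y=knob(g0,b); k0,_=knob(g0,.28); to(k-k0+s["position"],y,b,s)
E
```

```text
16.425 [ 0.58922277 -0.01848351  0.25348749] tool axes [  1.46727352   4.31135455 -12.3561373 ]
0.28 xyz/spin units [0. 0. 0.] 0.0054 | mm [0. 0. 0.] deg 0.3
0.22 xyz/spin units [ 0.0073  0.0076 -0.    ] 0.0054 | mm [ 5.5  5.7 -0. ] deg 0.3
0.16 xyz/spin units [ 0.0141  0.0157 -0.    ] 0.0054 | mm [10.6 11.8 -0. ] deg 0.3
0.1 xyz/spin units [ 0.0205  0.0241 -0.    ] 0.0054 | mm [15.4 18.1 -0. ] deg 0.3
0.05 xyz/spin units [ 0.0254  0.0315 -0.    ] 0.0054 | mm [19.  23.6 -0. ] deg 0.3
0 xyz/spin units [ 0.0299  0.039  -0.    ] 0.0054 | mm [22.4 29.3 -0. ] deg 0.3
```

Emit:
play_rows(
  commands="0.0025 0.0025 0.0001 0; 0.005 0.005 0.0002 0; 0.0073 0.0076 0.0003 0; 0.0096 0.0102 0.0004 0; 0.0118 0.013 0.0004 0; 0.0118 0.013 0.0004 0",
)

```text
clock: 17.18
position: [0.5875, -0.0272, 0.2437]
tool_rot: [[-0.213, -0.005, 0.977], [-0.977, 0.0, -0.213], [0.001, -1.0, -0.004]]
force: [-14.0, 2.3, -2.4]
gripper_width: 0.026
```

```bash
python3 - <<'E'
from h import *
s=ctrl.sense();R=np.array(s["tool_rot"]);print(s["clock"],s["position"],"tool axes",R.T@s["force"],s["gripper_width"])
E
```

```text
17.175 [ 0.58749769 -0.02718325  0.24365361] tool axes [  0.69351185   2.46992037 -14.16089138] 0.025979256741567525
```

Emit:
play_rows(
  commands="0.0012 0.0014 0 0; 0.0023 0.0027 0 0; 0.0034 0.0041 0 0; 0.0045 0.0055 0 0; 0.0045 0.0055 0 0",
)

```text
clock: 17.8
position: [0.5869, -0.0303, 0.2396]
tool_rot: [[-0.212, -0.004, 0.977], [-0.977, 0.001, -0.212], [0.0, -1.0, -0.004]]
force: [-12.4, 2.9, -3.1]
gripper_width: 0.0263
```

Emit:
play_rows(
  commands="0.0011 0.0014 0 0; 0.0022 0.0028 0 0; 0.0022 0.0028 0 0",
)

```text
clock: 18.18
position: [0.5865, -0.0318, 0.2375]
tool_rot: [[-0.212, -0.004, 0.977], [-0.977, 0.001, -0.212], [0.0, -1.0, -0.004]]
force: [-12.7, 2.8, -2.6]
gripper_width: 0.0264
```

```bash
python3 - <<'E'
from h import *
s=ctrl.sense();R=np.array(s["tool_rot"]);print(s["clock"],s["position"],"tool axes",R.T@s["force"],s["gripper_width"])
E
```

```text
18.175 [ 0.58654992 -0.03183197  0.23749127] tool axes [ -0.08141337   2.65650758 -12.95209366] 0.026374835100771876
```

The bar's weight is still carried by the tool below horn height, so it is dropping behind the horn. I'll continue.

Emit:
play_rows(
  commands="0.0011 0.0014 0 0; 0.0022 0.0028 0 0; 0.0032 0.0043 0 0; 0.0042 0.0058 0 0; 0.0042 0.0058 0 0",
)

```text
clock: 18.8
position: [0.5859, -0.0349, 0.2332]
tool_rot: [[-0.212, -0.004, 0.977], [-0.977, 0.001, -0.212], [0.0, -1.0, -0.004]]
force: [-12.0, 2.2, -2.4]
gripper_width: 0.0262
```

```bash
python3 - <<'E'
from h import *
s=ctrl.sense();R=np.array(s["tool_rot"]);print(s["clock"],s["position"],"tool axes",R.T@s["force"],s["gripper_width"])
c=grab("scene");a=c["pixels"][100:290,160:320,::-1];cv2.imwrite("pics/s7.png",cv2.resize(a,None,fx=3.1,fy=3.1,interpolation=cv2.INTER_CUBIC))
E
```

```text
18.8 [ 0.58593632 -0.03492813  0.23315227] tool axes [  0.44117498   2.48964148 -12.2027067 ] 0.026218474206532807
```

View pics/s7.png

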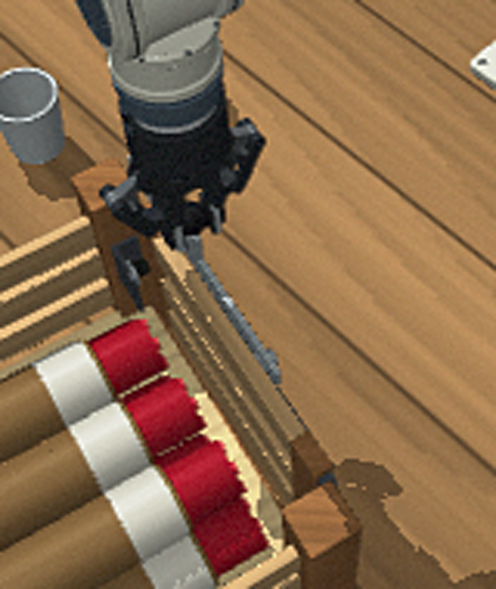

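Emit:
play_rows(
  commands="0.001 0.0015 0 0; 0.002 0.003 0 0; 0.003 0.0045 0 0; 0.004 0.006 0 0; 0.005 0.0075 0 0; 0.005 0.0075 0 0",
)

```text
clock: 19.6
position: [0.5852, -0.0386, 0.2275]
tool_rot: [[-0.212, -0.004, 0.977], [-0.977, 0.001, -0.212], [0.0, -1.0, -0.004]]
force: [-12.3, 1.9, -2.4]
gripper_width: 0.026
```

Emit:
play_rows(
  commands="0.001 0.0015 0 0; 0.002 0.003 0 0; 0.002 0.0035 0 0; 0.002 0.0035 0 0",
)

```text
clock: 20.1
position: [0.5851, -0.0398, 0.2257]
tool_rot: [[-0.212, -0.003, 0.977], [-0.977, 0.001, -0.212], [-0.0, -1.0, -0.003]]
force: [-12.4, 4.4, 1.7]
gripper_width: 0.0266
```

```bash
python3 - <<'E'
from h import *
s=ctrl.sense();R=np.array(s["tool_rot"]);print(s["clock"],s["position"],"tool axes",R.T@s["force"],s["gripper_width"])
E
```

```text
20.1 [ 0.58511004 -0.03976114  0.22566474] tool axes [ -1.61370179  -1.6373037  -13.08847152] 0.026602011370822874
```

Emit:
play_rows(
  commands="0.0003 0.0008 0 0; 0.0003 0.0012 0 0; 0.0003 0.0012 0 0",
)

```text
clock: 20.48
position: [0.5853, -0.0398, 0.2256]
tool_rot: [[-0.212, -0.001, 0.977], [-0.977, 0.001, -0.212], [-0.001, -1.0, -0.001]]
force: [-12.4, 5.8, 7.2]
gripper_width: 0.0264
```

```bash
python3 - <<'E'
from h import *
s=ctrl.sense();R=np.array(s["tool_rot"]);print(s["clock"],s["position"],"tool axes",R.T@s["force"],s["gripper_width"])
E
```

```text
20.475 [ 0.58526171 -0.03983233  0.22559197] tool axes [ -3.00352479  -7.16073742 -13.34627328] 0.02639036976089645
```

The bar is on a hard stop, level. I'll ease the push off so the bar settles on the horn before opening.

Emit:
play_rows(
  commands="-0.0001 -0.0004 -0.0008 0; -0.0003 -0.0008 -0.0016 0; -0.0003 -0.0008 -0.0024 0; -0.0003 -0.0008 -0.0024 0",
)

```text
clock: 20.98
position: [0.5844, -0.0395, 0.2257]
tool_rot: [[-0.212, -0.0, 0.977], [-0.977, 0.001, -0.212], [-0.001, -1.0, -0.0]]
force: [-7.9, 4.6, 1.3]
gripper_width: 0.0263
```

```bash
python3 - <<'E'
from h import *
s=ctrl.sense();R=np.array(s["tool_rot"]);print(s["clock"],s["position"],"tool axes",R.T@s["force"],s["gripper_width"])
E
```

```text
20.975 [ 0.58437933 -0.03954497  0.22570604] tool axes [-2.81365804 -1.2641003  -8.69949095] 0.026321447231849364
```

Emit:
play_rows(
  commands="-0.0003 0 -0.0008 0; -0.0006 0 -0.0016 0; -0.0006 0 -0.0022 0; -0.0006 0 -0.0022 0",
)

```text
clock: 21.48
position: [0.5838, -0.0394, 0.2256]
tool_rot: [[-0.212, 0.001, 0.977], [-0.977, -0.0, -0.212], [-0.0, -1.0, 0.001]]
force: [-4.0, 0.1, 4.2]
gripper_width: 0.0266
```

```bash
python3 - <<'E'
from h import *
s=ctrl.sense();R=np.array(s["tool_rot"]);print(s["clock"],s["position"],"tool axes",R.T@s["force"],s["gripper_width"])
E
```

```text
21.475 [ 0.58384226 -0.03937321  0.22562074] tool axes [ 0.78895343 -4.25353369 -3.96516666] 0.02656011717517636
```

Emit:
play_rows(
  commands="0 0 -0.0008 0; 0 0 -0.0014 0; 0 0 -0.0014 0; 0 0 -0.0014 0",
)

```text
clock: 21.98
position: [0.5837, -0.0394, 0.2256]
tool_rot: [[-0.212, 0.003, 0.977], [-0.977, -0.001, -0.212], [-0.0, -1.0, 0.003]]
force: [1.8, -0.3, 5.1]
gripper_width: 0.0263
```

```bash
python3 - <<'E'
from h import *
s=ctrl.sense();R=np.array(s["tool_rot"]);print(s["clock"],s["position"],"tool axes",R.T@s["force"],s["gripper_width"])
E
```

```text
21.975 [ 0.58372704 -0.03936811  0.22562522] tool axes [-0.10392929 -5.05763356  1.83135376] 0.026278093577075442
```

The force changed by about 6 N with almost no motion, so the bar is bearing on the horn. I'll release now.

Emit:
play_rows(
  commands="0 0 0.0003 0; 0 0 0.0003 0; 0 0 0.0003 0; 0 0 0.0003 0; 0 0 0.0003 0; 0 0 0.0003 0",
  grip=0.3,
)

```text
clock: 22.72
position: [0.5828, -0.0391, 0.2249]
tool_rot: [[-0.212, -0.0, 0.977], [-0.977, 0.0, -0.212], [0.0, -1.0, -0.0]]
force: [0.7, 0.3, 0.7]
gripper_width: 0.0552
```

Emit:
play_rows(
  commands="0 -0.01 0 0; 0 -0.025 0 0; 0 -0.045 0 0; 0 -0.07 0 0; 0 -0.1 0 0; 0 -0.13 0 0; 0 -0.16 0 0; 0 -0.16 0 0",
)

```text
clock: 23.72
position: [0.5833, -0.0392, 0.3471]
tool_rot: [[-0.212, 0.004, 0.977], [-0.977, -0.001, -0.212], [-0.0, -1.0, 0.004]]
force: [-0.8, 0.1, -0.3]
gripper_width: 0.0554
```

```bash
python3 - <<'E'
from h import *
s=ctrl.sense();print(s["clock"],s["position"],s["force"],s["gripper_width"])
to([.42,-.35,.36],-25,"away",s)
E
```

```text
23.725 [ 0.5832909  -0.03920606  0.34712592] [-0.84991762  0.10960557 -0.27057502] 0.05539168186916904
away xyz/spin units [ 0.4512 -0.0177 -0.1247] 0.2123 | mm [338.4 -13.2 -93.5] deg 12.7
```

Emit:
play_rows(
  commands="0.03 -0.01 -0.01 0.01; 0.08 -0.017 -0.025 0.03; 0.13 -0.017 -0.04 0.06; 0.18 -0.017 -0.05 0.08; 0.23 -0.017 -0.065 0.1; 0.28 -0.017 -0.08 0.13; 0.33 -0.017 -0.09 0.15; 0.38 -0.017 -0.105 0.18; 0.43 -0.017 -0.12 0.2; 0.45 -0.017 -0.125 0.21; 0.45 -0.017 -0.125 0.21",
)

```text
clock: 25.1
position: [0.4192, -0.3494, 0.3571]
tool_rot: [[-0.422, -0.0, 0.907], [-0.907, 0.001, -0.422], [-0.001, -1.0, -0.001]]
force: [-0.4, -0.1, -0.9]
gripper_width: 0.0555
```

```bash
python3 - <<'E'
from h import *
t=grab("top","pics/top8.png");s=grab("scene","pics/scene8.png")
K=knob(-.02,0)[0]; L=[]
pts=[]
for n,c in (("top",t),("scene",s)):
  u=proj(c,K); x,y=u.astype(int); b=blob(c,(x-12,y-12,x+13,y+13),60); print(n,u.round(1),[(q[0].round(1),q[1][2:]) for q in b]); pts.append(max(b,key=lambda q:q[1][4])[0])
  a=c["pixels"][y-70:y+60,x-60:x+60,::-1]; L.append(cv2.resize(a,None,fx=3.3,fy=3.3,interpolation=cv2.INTER_CUBIC))
k,e=tri(t,pts[0],s,pts[1]);print("knob",k,e,"exp",K, knob(-.01,0)[0])
cv2.imwrite("pics/c8.png",np.hstack(L))
E
```

```text
top [274.4 171.9] [(array([274.4, 172.4]), array([ 8,  8, 51], dtype=int32))]
scene [220.7 170.2] [(array([219.7, 169.4]), array([ 16,  15, 106], dtype=int32))]
knob [ 0.58344202 -0.04377968  0.24631274] 0.003471262427079116 exp [ 0.58396375 -0.04249204  0.245     ] [ 0.58171052 -0.04180078  0.245     ]
```

View pics/c8.png

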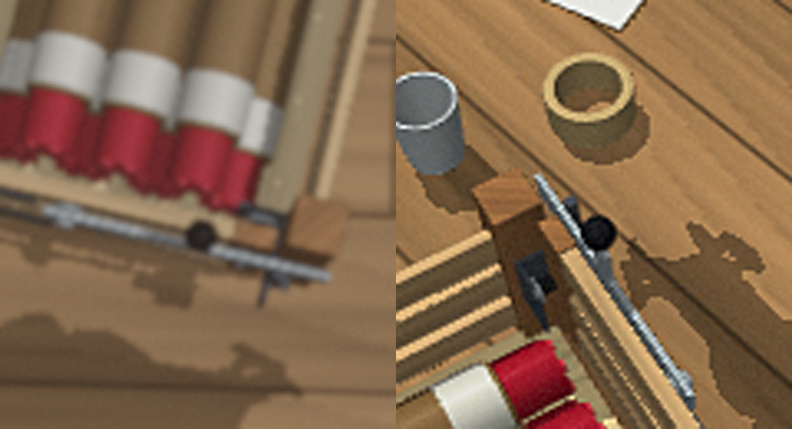

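View pics/scene8.png

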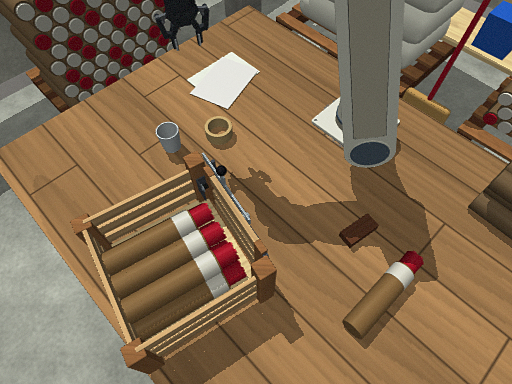

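The gate is flush. The bar lies level, with its tip between the post and the horn (crop about (545,185), horn at (572,207)), and the knob is 246 mm up. The bystanders sit at the same pixels as before. Handing in.

```bash
python3 - <<'E'
from workcell import ctrl
print(ctrl.close_job())
E
```

```text
the job is handed in; nothing more can be done
None
```

The gate is shut and latched by itself, and the job was handed in after about 25 s. `close_job` reports no verdict, so this rests on my own checks.

**What I did:** I pinched the knob from above, lifted the bar to about 0.28 rad and swung the gate along its arc. Buffer contact came at a gate angle of roughly -0.015. I pushed to 12–14 N at the knob, lowered the bar behind the horn onto its level stop, eased off until it bore on the horn, then let go and moved clear.

**Last checks:**
- **Latch holding:** backing the tool off changed the force by about 6 N with almost no motion, so the horn is holding the bar.
- **Pictures:** with the arm away, the gate is flush and the bar is level, its end between post and horn. The bundle, roll, cup and block look unmoved.
- **Knob position:** it measured 246 mm up, against 245 mm expected, and within 2 mm sideways.

**Less certain:**
- **Last knob measurement:** the two camera views disagreed by 3.5 mm, because the knob merged with dark parts behind it in the scene view.
- **Highest push:** one reading was 14.2 N at the knob, slightly over the suggested 13 N. With the bar still raised, I work that out to about 11 N at the buffer.

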